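Reset the tripped lathe and jog it

ROBOT

A 6-joint arm with a two-finger parallel gripper is mounted at the origin on a cart in front of the work surface, level with it; the furniture and walls round the work are solid. World frame = base frame: x ahead of the robot, y to its left, z up, the work surface at z = 0. Lengths are in m, angles in degrees, forces in N, time in s.
With the tool pointing down it reaches from about 0.4 to 0.825 m from the base axis. Payload 7 kg.
Tool frame: the origin (TCP) lies at the very end of the fingers, on their centre line; the grasp point (between the pads) lies r.grip_depth behind it (r.grip_depth is the distance from the TCP to the grasp point, in m); z points along the fingers, y is the direction in which the jaws open and shut (so a half turn about z gives the same grasp; the last joint's range is limited). The gripper opens to 88 mm and grips with 3 to 60 N. Pads are 19 mm wide; open, the fingers measure 130 mm over their backs; the gripper's body (78 mm by 193 mm) begins 47 mm behind the grasp point.
Start: joints at [-60.155, 20.546, 0.682, 0, -70.136, -16.507], TCP at [0.156, -0.657, 0.227] pointing down, gripper open.
Joint ranges: [-176.03, 176.03], [-82.01, 121.73], [-58.28, 71.71], [-173.87, 95.51], [-174.79, -0.11], [-173.66, 173.66]. Speed limits (degrees/s): [136.94, 136.94, 172.46, 180, 180, 180].

INTERFACE

Orientations are given as [roll, pitch, yaw] about the fixed x, y, z axes, in that order (R = Rz(yaw) Ry(pitch) Rx(roll)).
In Python, from plant import r gives the robot as it stands. The module is installed in compiled form; this text tells all that it offers.
- The arm moves only by the tool step_arm, never from a script. Its argument "increments" is a list of rows, each a list of 3 entries, a list of its own where there are three numbers: the shift along the tool's x, y, z in m, then the turn, a rotation vector about the tool's x, y, z in rad, then the closure, from 0 (fully open) to 1 (shut). In form: [[[x, y, z], [wx, wy, wz], grip], ...]. A call has 1 to 10 rows; each row is the pose to reach, as a shift and turn from the pose commanded when the call began, along the tool's axes at that moment; what a row does not reach only later rows make up. A row lasts 1/10 s, in which the tool goes at most 50 mm and 8.59 degrees, less where a joint would pass 70% of its speed; a pose out of reach is approached as far as the arm can. A call with a gripper value outside its range is refused whole. The fingers move at their own pace and stop on an object; "force" is the grip in N (left out, the last holds). Time passes only in rows, so rows that repeat a pose let the fingers close. It gives the time, the measured TCP pose, the force and the opening at its end, in the units of the state.
- r.get_state(): the state, without advancing time (a new reading comes with each control period).
- r.capture(name): name is "scene" or "top"; returns a dict with "color" (384x512x3 uint8, red, green, blue), "intrinsics" (3x3 intrinsics, pixels), "k1" (the pictures are not rectified: a ray, as slopes to the right and down, at radius r is drawn at 1 + k1 r^2 times it, then the intrinsics apply), "rvec" (rotation vector, rad) and "tvec" (3), from world to camera coordinates, as OpenCV has them. Camera axes: x right, y down, z forward; pixel columns grow to the right and rows downward; lengths in m; the calibration is good to about 2 mm. A picture is of the moment at which its call begins. There is no depth.
- r.close_job(): hands the job in, once; it reports no verdict.
The state is a dict: "time_s": time; "joints": joint angles; "qd": joint speeds; "joint_torque": joint torques, N m; "tcp_pos": TCP position; "eef_rot": TCP orientation; "contact_force": force on the tool from outside, world axes, zero at the start; "moment": the same for the moment, N m; "gripper_width": finger opening in m.
Only numpy, scipy, OpenCV 4.12 (cv2) and the standard library are available. Lean on these libraries where they do the work, as an engineer would, in place of code of your own. Each camera call takes 0.05 s, during which the arm holds its last target.

TASK

The bench lathe has tripped. On the grey control station behind it, with your fingertips, push the blue reset button fully in and let it come back up, then push down the raised half of the rocker switch, the one with the white bar, so that it is switched on, and last push the green jog button fully in and hold it: the program finishes while it is still holding the green button down. Do not press the green button before the rocker is on, never press the red stop button, and leave the loose things on the bench where they are.

Things in the scene. Friction and masses are not known exactly. Their poses are not given: they have to be found in the camera images.
- station: Grey control box on a pedestal, fixed. Origin at z = 0 under the box's middle; x points away from the operator, y along the box to the left, z up. Box 82 (x) by 276 (y) mm, underside at 70, flat top at 113 mm. Blue, green and red button and rocker sit in a row at y = +96, +32, -32, -96 mm, in any order.
- mat: Black rubber mat, 134 x 640 x 2 mm on the bench between the lathe's tray (rim 60 mm high, under the box) and the wall, 0.56 m high and 0.12 m or more behind the row of controls. The lathe stands between robot and station: headstock at the left 0.38 m high, chuck 0.22, tool post 0.18, tailstock at the right 0.25 m, all 0.07 m or more in front of the row: come in from above. A drill press stands at x = 0.72, y = -0.50.
- reset_base: The blue reset button as a module, fixed on the station's flat top; origin at the middle of its underside, z up, x pointing away from the operator across the station, y along the row to the left.
- reset_top (a point): Blue reset button: low round cap, 28 mm across, in a round metal collar. This point is the middle of its top face; it moves down with the cap, straight down. z points up.
- reset (a joint): Travel of the blue button in m: 0 up, 0.006 fully in; a spring brings it back up. Fully in takes 5 N. It counts as pressed beyond 0.0045.
- rocker_base: The rocker switch as a module, fixed on the station's flat top; origin at the middle of its underside, z up, x pointing away from the operator across the station, y along the row to the left.
- rocker_on (a point): Grey V-shaped rocker of two halves, each 27 (x) by 30 (y) mm, in a black frame, tilting about a line along y. This point lies on top of the far half (+x, white bar), 18 mm from that line. At the start this half slopes up by 0.4 rad and the near one (black dot) lies level. Pushed straight down about 7 mm, the far half lies level, 14 mm above the module's origin: that is on.
- rocker (a joint): Tilt of the rocker in rad: 0 off (far half up), 0.4 on (far half level). It stays where it is left; friction of 0.05 N m, about 3 N at the point. It counts as on beyond 0.34.
- jog_base: The green jog button as a module, fixed on the station's flat top; origin at the middle of its underside, z up, x pointing away from the operator across the station, y along the row to the left.
- jog_top (a point): Green jog button: low round cap, 28 mm across, in a round metal collar. This point is the middle of its top face; it moves down with the cap, straight down. z points up.
- jog (a joint): Travel of the green button in m: 0 up, 0.006 fully in; a spring brings it back up. Fully in takes 6 N. It counts as pressed beyond 0.0045.
- stop_top (a point): Red stop button, 38 mm across, in a yellow collar, not to be pressed: the middle of its top face. z points up.
- stop (a joint): Travel of the red button in m: 0 up, 0.006 fully in; it counts as pressed beyond 0.002.
- oil: White oil bottle with a red spout, 41 mm across, 118 mm high, standing loose behind the box. Origin at the centre of its underside.
- tin: Round white and red grease tin, 57 mm across, 24 mm high, loose behind the box. Origin at the centre of its underside.
- tape: Yellow roll of tape, 58 mm across, 18 mm high, lying loose on the bench left of the station. Origin at the centre of its underside.
- key: Drill chuck key, 67 x 56 x 20 mm, lying loose on the bench right of the station. Origin at the centre of its underside.

How it is judged (in metres and radians):
On the way, in this order (a step that is already met when the one before it is completed fails the run):
1. the blue reset button is pushed in (value of joint reset above 0.0045 m and contact force between the fingers and reset_base above 0.5 N), for 0.05 s.
2. the blue button is up again and the rocker has been pushed over to on (value of joint rocker above 0.34 rad and value of joint reset below 0.002 m), for 0.1 s.
3. the green jog button is pushed in by the fingers, the rocker on (value of joint jog above 0.0045 m and contact force between the fingers and jog_base above 0.5 N and value of joint rocker above 0.34 rad), for 0.2 s.
At the end, for the whole second after the job is handed in: The fingers hold the green button in (beyond 4.5 mm of its 6 mm), the rocker is on (beyond 0.34 rad of 0.4), the blue button is up again (less than 2 mm in), the red button is not pressed (less than 2 mm) and each loose thing is within 20 mm of where it started (all of step 3 and value of joint each of reset, stop below 0.002 m and distance of each of oil, tin, tape, key from where it was at the start of the episode below 0.02 m); the arm keeps its last pose, push and grip.
It fails at once if the red stop button is pressed (value of joint stop above 0.002 m).
It fails at once if the green jog button is pressed while the rocker is not on (value of joint jog above 0.003 m and value of joint rocker below 0.3 rad).
It fails at once if a loose thing is lifted or shoved more than 20 mm (distance of any of oil, tin, tape, key from where it was at the start of the episode above 0.02 m).
It also fails if it takes over 40 s, if anything falls off the work surface, if the arm or the gripper's body presses on something with over 40 N, if the wrist force passes 120 N, or if a joint passes its speed limit or range.

## Working session

There is one attempt and no reset: what is moved stays moved. The work goes in short steps, Python scripts to look and compute and a tool call to move; the robot and the scene stay as the last step left them, time stands still between calls to the robot, and variables do not carry over. Pictures are saved under pics/ and viewed, and the job is handed in when it is done.

Besides the shell and the picture viewer there is one more tool, called after "Emit:" as name([rows], argument=value, ...), one row to a line, values as JSON. step_arm: Moves the arm, as the interface text tells. Its arguments: {"type":"object","properties":{"increments":{"type":"array","items":{"type":"array"}},"force":{"type":"number"}},"required":["increments"]}

```bash
mkdir -p pics; ls; python3 - <<'E'
from plant import r
import cv2,numpy as np
s=r.get_state();print(s,r.grip_depth)
for n in("scene","top"):
    c=r.capture(n)
    cv2.imwrite(f"pics/{n}0.png",c["color"][:,:,::-1])
    print(n,c["intrinsics"],c["k1"],c["rvec"],c["tvec"], -cv2.Rodrigues(np.array(c["rvec"],float))[0].T@np.array(c["tvec"]).ravel())
E
```

```text
pics
{'time_s': 0.0, 'joints': array([-6.01548111e+01,  2.05915857e+01,  6.34457635e-01, -2.13849051e-02,
       -7.01357866e+01, -1.65084181e+01]), 'qd': array([ 0.0145058 ,  0.11522789,  0.07597503,  0.01632945, -0.02972649,
        0.10055958]), 'joint_torque': array([ 1.81842082e-03, -5.82716811e+01,  2.93071175e+01,  6.99735090e+00,
        6.83311999e-03, -1.44059295e-04]), 'tcp_pos': array([ 0.15559236, -0.6563218 ,  0.22562221]), 'eef_rot': array([ 1.79905202e+02, -7.13052694e-03, -1.66670506e+02]), 'contact_force': array([-0.46541361,  1.14112774,  1.00764454]), 'moment': array([ 0.02739556, -0.01145922,  0.07571027]), 'gripper_width': 0.08776252615142828} 0.0188
scene [[490.79477014   0.         255.1048257 ]
 [  0.         490.79477014 192.76518896]
 [  0.           0.           1.        ]] -0.11743390282753711 [ 1.08587384 -2.30904034  1.09619699] [0.49925783 0.29120818 0.98331812] [-0.12401416  0.75406559  0.84674712]
top [[361.28541757   0.         251.13034391]
 [  0.         361.28541757 190.8295132 ]
 [  0.           0.           1.        ]] 0.0285760108404896 [ 2.13354277 -2.15412976  0.10910947] [0.17733452 0.61095268 0.87586955] [0.49635466 0.14880333 0.9504461 ]
```

View pics/scene0.png

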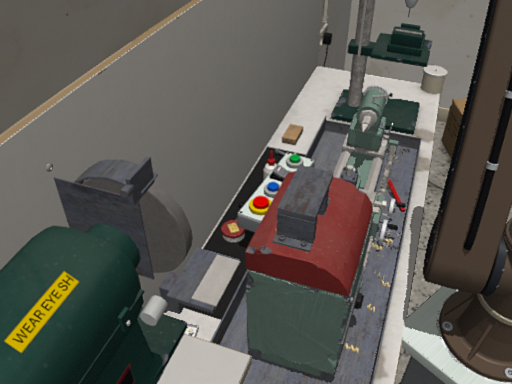

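View pics/top0.png

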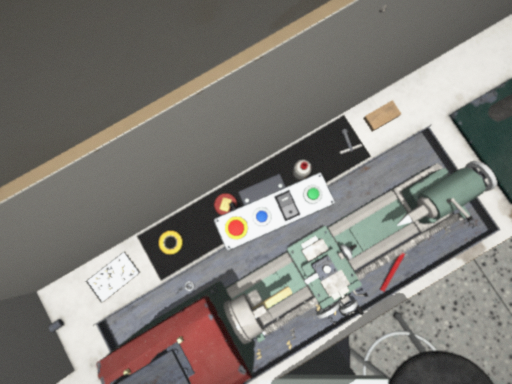

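The top view shows, from left to right: red (235,228), blue (262,216), rocker (287,205) and green (313,194). Next I'll enlarge both views.

```bash
python3 - <<'E'
import cv2
a=cv2.imread("pics/top0.png")[150:260,200:350]; cv2.imwrite("pics/topc.png",cv2.resize(a,None,fx=5,fy=5,interpolation=cv2.INTER_CUBIC))
a=cv2.imread("pics/scene0.png")[140:250,210:330]; cv2.imwrite("pics/scenec.png",cv2.resize(a,None,fx=5,fy=5,interpolation=cv2.INTER_CUBIC))
E
```

```text
(no output)
```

View pics/topc.png

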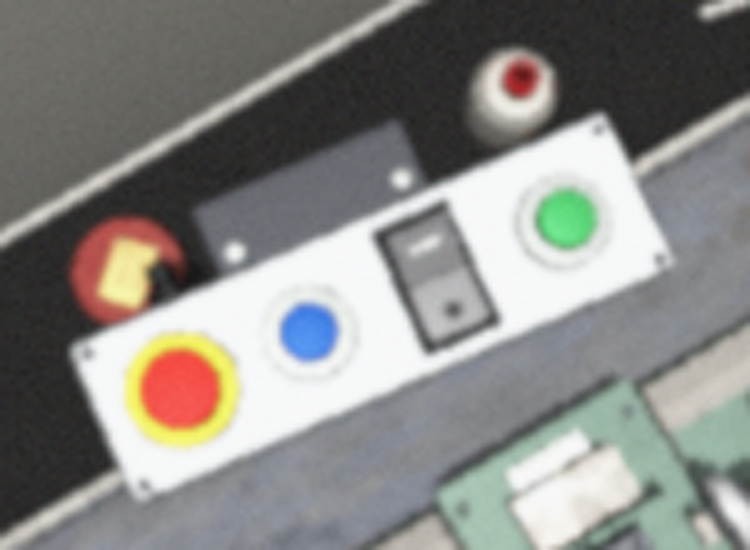

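View pics/scenec.png

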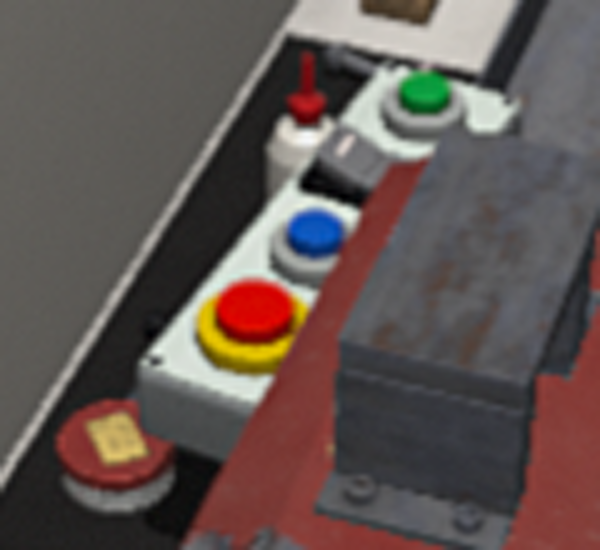

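```bash
cat > h.py <<'E'
import cv2,numpy as np
from plant import r
C={}
for n in("scene","top"):
    c=r.capture(n);K=np.array(c["intrinsics"],float);R=cv2.Rodrigues(np.array(c["rvec"],float))[0];t=np.array(c["tvec"],float).reshape(3,1)
    C[n]=(K,np.array([c["k1"],0,0,0,0.]),R,t)
def und(n,p):
    K,d,R,t=C[n];return cv2.undistortPoints(np.array([[p]],float),K,d)[0,0]
def proj(n,X):
    K,d,R,t=C[n];return cv2.projectPoints(np.array(X,float).reshape(-1,1,3),cv2.Rodrigues(R)[0],t,K,d)[0][:,0]
def tri(ps,pt):
    P=[np.hstack(C[n][2:]) for n in("scene","top")]
    X=cv2.triangulatePoints(P[0],P[1],und("scene",ps).reshape(2,1),und("top",pt).reshape(2,1));X=(X[:3]/X[3]).ravel()
    return X,np.linalg.norm(proj("scene",X)-ps),np.linalg.norm(proj("top",X)-pt)
def onz(n,p,z):
    K,d,R,t=C[n];c=-(R.T@t).ravel();v=R.T@np.append(und(n,p),1);return c+v*(z-c[2])/v[2]
ct=lambda p:(200+(p[0]+.5)/5-.5,150+(p[1]+.5)/5-.5)
cs=lambda p:(210+(p[0]+.5)/5-.5,140+(p[1]+.5)/5-.5)
E
python3 - <<'E'
from h import *
np.set_printoptions(precision=4,suppress=True)
for k,s,t in[("red",(255,305),(181,389)),("blue",(316,232),(309,332)),("green",(425,91),(567,218)),("bar",(347,147),(426,246)),("oiltip",(307,58),(520,78)),("tinlabel",(119,438),(130,272)),("boxcornerFL",(153,362),(86,353)),("boxcornFR",(394,70),(600,128))]:
    print(k,*tri(cs(s),ct(t)))
for k,p in [("FL",(75,348)),("FR",(603,115)),("NR",(674,264)),("NL",(140,500))]: print(k,onz("top",ct(p),.113))
for k,p in [("a",(376,236)),("b",(444,203)),("c",(498,322)),("d",(430,353))]: print(k,onz("top",ct(p),.120))
print(onz("top",ct((453,309)),.127),onz("top",ct((130,272)),.024))
print(onz("top",(170,242),.018),onz("top",(348,140),.01))
E
```

```text
red [0.5178 0.204  0.1331] 0.2267342845759254 0.22649568494166925
blue [0.5429 0.1458 0.1303] 0.36028469052121614 0.37232126048426734
green [0.5935 0.0279 0.1307] 0.347112348491898 0.3848705161846743
bar [0.5811 0.0922 0.1328] 0.3870195388274632 0.4160451839906941
oiltip [0.6606 0.0473 0.1238] 0.00022244542400736583 0.0002492184713600124
tinlabel [0.5805 0.2371 0.0253] 0.4105606578370575 0.38856445957830404
boxcornerFL [0.5353 0.2494 0.1125] 0.2824061789609827 0.2746589050676875
boxcornFR [0.6377 0.0081 0.1113] 0.5521345928977351 0.6180965928339037
FL [0.5381 0.2549 0.113 ]
FR [0.6446 0.0078 0.113 ]
NR [ 0.5743 -0.0226  0.113 ]
NL [0.4683 0.2247 0.113 ]
a [0.588  0.1149 0.12  ]
b [0.603  0.0833 0.12  ]
c [0.5478 0.0598 0.12  ]
d [0.5339 0.0912 0.12  ]
[0.5535 0.0808 0.127 ] [0.5813 0.238  0.024 ]
[0.4856 0.3813 0.018 ] [ 0.7494 -0.0853  0.01  ]
```

```bash
python3 - <<'E'
from h import *
np.set_printoptions(precision=4,suppress=True)
for p in [(205,300),(247,378),(98,375)]: print(onz("top",p,.38),onz("top",p,.3))
print(r.get_state()["tcp_pos"])
E
```

```text
[0.4013 0.2351 0.38  ] [0.388  0.2472 0.3   ]
[0.2895 0.1714 0.38  ] [0.2605 0.1745 0.3   ]
[0.2946 0.394  0.38  ] [0.2663 0.4283 0.3   ]
[ 0.1557 -0.6566  0.2263]
```

```bash
cat >> h.py <<'E'
from scipy.spatial.transform import Rotation as Ro
np.set_printoptions(precision=4,suppress=True)
YAW=-156.7
def plan(*targets,yaw=YAW):
    s=r.get_state();R0=Ro.from_euler("xyz",s["eef_rot"],degrees=True)
    print("now",s["time_s"],s["tcp_pos"],s["eef_rot"],"F",s["contact_force"],"w",s["gripper_width"])
    R1=Ro.from_euler("xyz",[180,0,yaw],degrees=True)
    print("turn",(R0.inv()*R1).as_rotvec())
    for t in targets: print(t,R0.inv().apply(np.array(t)-s["tcp_pos"]))
E
python3 - <<'E'
from h import *
plan((.156,-.657,.42),(.4,-.25,.42),(.543,.1454,.30))
E
```

```text
now 0.4 [ 0.1557 -0.6567  0.2264] [ 179.9857    0.0015 -166.6636] F [ 0.3132 -0.108  -0.145 ] w 0.08771447792134622
turn [ 0.0002  0.     -0.1739]
(0.156, -0.657, 0.42) [-0.0002 -0.0003 -0.1936]
(0.4, -0.25, 0.42) [-0.3315  0.3394 -0.1935]
(0.543, 0.1454, 0.3) [-0.5619  0.6912 -0.0734]
```

Emit:
step_arm([
  [[0,0,-0.05],[0,0,0],1],
  [[0,0,-0.1],[0,0,-0.05],1],
  [[0,0,-0.15],[0,0,-0.1],1],
  [[0,0,-0.194],[0,0,-0.174],1],
  [[-0.033,0.034,-0.194],[0,0,-0.174],1],
  [[-0.066,0.068,-0.194],[0,0,-0.174],1],
  [[-0.1,0.102,-0.194],[0,0,-0.174],1],
  [[-0.133,0.136,-0.194],[0,0,-0.174],1],
  [[-0.166,0.17,-0.194],[0,0,-0.174],1],
  [[-0.166,0.17,-0.194],[0,0,-0.174],1],
], force=30)

```text
time_s: 1.4
tcp_pos: [0.28, -0.4494, 0.4219]
eef_rot: [-179.9, 0.1, -156.4]
contact_force: [-0.3, -0.6, -0.4]
gripper_width: 0.0131
```

```bash
python3 - <<'E'
from h import *
plan((.4,-.25,.42),(.53,.1,.35))
E
```

```text
now 1.5 [ 0.2786 -0.4522  0.4214] [-179.9205    0.0393 -156.5325] F [0.075  0.5382 0.6924] w 0.005304168249263827
turn [-0.0014  0.0007  0.0029]
(0.4, -0.25, 0.42) [-0.1918  0.1371  0.0013]
(0.53, 0.1, 0.35) [-0.4504  0.4065  0.0711]
```

Emit:
step_arm([
  [[-0.035,0.03,0],[0,0,0],1],
  [[-0.07,0.06,0],[0,0,0],1],
  [[-0.105,0.095,0],[0,0,0],1],
  [[-0.14,0.125,0],[0,0,0],1],
  [[-0.175,0.16,0],[0,0,0],1],
  [[-0.21,0.19,0],[0,0,0],1],
  [[-0.245,0.22,0],[0,0,0],1],
  [[-0.28,0.255,0],[0,0,0],1],
  [[-0.315,0.285,0],[0,0,0],1],
  [[-0.35,0.315,0],[0,0,0],1],
])

```text
time_s: 2.5
tcp_pos: [0.4756, -0.0244, 0.4207]
eef_rot: [-180.0, 0.0, -156.8]
contact_force: [0.9, -0.7, 0.3]
gripper_width: 0.0002
```

```bash
python3 - <<'E'
from h import *
plan((.543,.1454,.25),(.543,.1454,.16))
E
```

```text
now 2.6 [ 0.4769 -0.0223  0.4191] [ 179.9564   -0.1351 -156.5665] F [-0.7988 -0.4227 -0.594 ] w 0.0004350243066456147
turn [ 0.0008 -0.0024  0.0023]
(0.543, 0.1454, 0.25) [-0.1278  0.1275  0.1688]
(0.543, 0.1454, 0.16) [-0.128   0.1274  0.2588]
```

Emit:
step_arm([
  [[-0.032,0.032,0],[0,0,0],1],
  [[-0.064,0.064,0.01],[0,0,0],1],
  [[-0.096,0.096,0.03],[0,0,0],1],
  [[-0.128,0.1275,0.05],[0,0,0],1],
  [[-0.128,0.1275,0.1],[0,0,0],1],
  [[-0.128,0.1275,0.15],[0,0,0],1],
  [[-0.128,0.1275,0.2],[0,0,0],1],
  [[-0.128,0.1275,0.235],[0,0,0],1],
  [[-0.128,0.1275,0.255],[0,0,0],1],
  [[-0.128,0.1275,0.255],[0,0,0],1],
])

```text
time_s: 3.6
tcp_pos: [0.5407, 0.1401, 0.162]
eef_rot: [-180.0, -0.4, -156.8]
contact_force: [-0.4, -0.3, 0.5]
gripper_width: 0.0004
```

```bash
python3 - <<'E'
from h import *
plan((.543,.1454,.1325),(.543,.1454,.1245))
for n in("scene","top"):
    c=r.capture(n)["color"][:,:,::-1]
    a=c[140:250,210:330] if n=="scene" else c[150:260,200:350]
    cv2.imwrite(f"pics/{n}1.png",cv2.resize(a,None,fx=5,fy=5,interpolation=cv2.INTER_CUBIC))
E
```

```text
now 3.7 [0.5428 0.1415 0.1659] [-179.9604   -0.0208 -156.755 ] F [0.5918 0.0678 1.4563] w 0.00041410611263728656
turn [-0.0007 -0.0004 -0.001 ]
(0.543, 0.1454, 0.1325) [-0.0017  0.0035  0.0334]
(0.543, 0.1454, 0.1245) [-0.0017  0.0035  0.0414]
```

View pics/scene1.png

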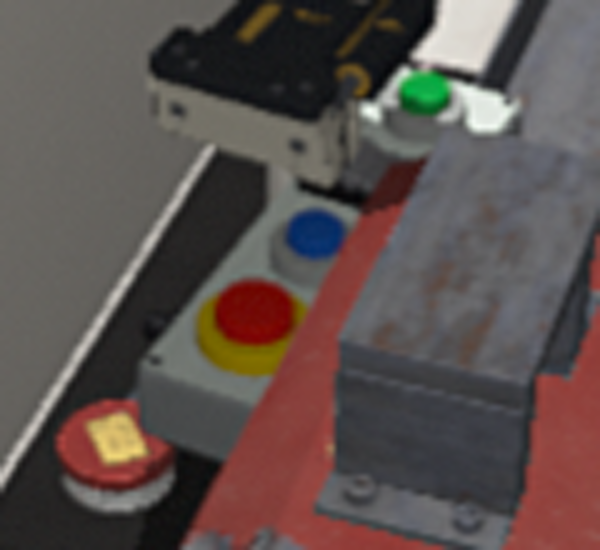

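View pics/top1.png

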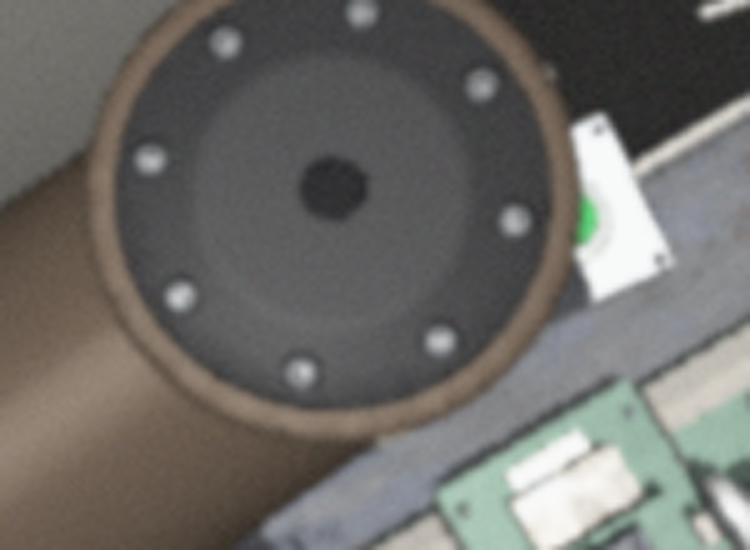

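```bash
python3 - <<'E'
from h import *
s=r.get_state();print(s["time_s"],s["tcp_pos"],s["eef_rot"],s["joints"])
for z in(0,.03,.066,.1):
    print((proj("scene",s["tcp_pos"]+[0,0,z])-[210,140])*5)
cv2.imwrite("pics/scene2.png",cv2.resize(r.capture("scene")["color"][60:260,180:380,::-1],None,fx=3,fy=3))
E
```

```text
3.9 [0.5428 0.1426 0.1671] [ 179.9838    0.1477 -156.7104] [  34.7092   12.5166  -18.8041    0.0157  -58.5312 -101.4278]
[[319.4342 164.5774]]
[[321.1577 111.6318]]
[[323.289   45.7309]]
[[325.3669 -18.9846]]
```

View pics/scene2.png

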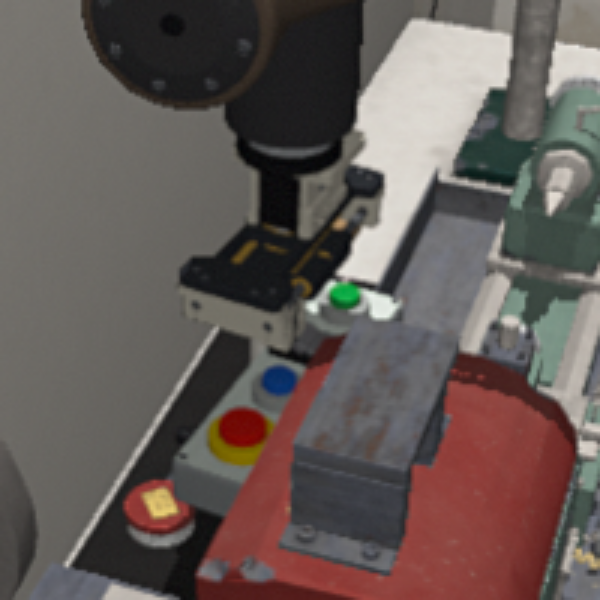

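Emit:
step_arm([
  [[-0.001,0.003,0.015],[0,0,0],1],
  [[-0.001,0.003,0.03],[0,0,0],1],
  [[-0.001,0.003,0.03],[0,0,0],1],
  [[-0.001,0.003,0.03],[0,0,0],1],
])

```text
time_s: 4.35
tcp_pos: [0.5419, 0.1458, 0.1364]
eef_rot: [-180.0, 0.0, -156.7]
contact_force: [-0.1, 0.8, -0.4]
gripper_width: 0.0002
```

```bash
cat >> h.py <<'E'
def avg(n=6):
    P=[];F=[]
    for i in range(n):
        s=r.get_state();P.append(s["tcp_pos"]);F.append(s["contact_force"]);r.capture("top")
    print(s["time_s"],"avg",np.mean(P,0),np.std(P,0),"F",np.mean(F,0))
    return np.mean(P,0)
E
python3 - <<'E'
from h import *
avg()
plan((.543,.1454,.1325),(.543,.1454,.1245))
E
```

```text
4.7 avg [0.542  0.1458 0.1363] [0.0001 0.0001 0.0002] F [ 0.1601 -0.2324 -0.208 ]
now 4.75 [0.5417 0.1456 0.1359] [ 179.9941    0.0258 -156.6972] F [-0.0911  1.394  -0.3986] w 0.0004950886744041682
turn [0.0001 0.0004 0.    ]
(0.543, 0.1454, 0.1325) [-0.0011 -0.0007  0.0034]
(0.543, 0.1454, 0.1245) [-0.0011 -0.0007  0.0114]
```

Emit:
step_arm([
  [[-0.001,0,0.004],[0,0,0],1],
  [[-0.001,0,0.007],[0,0,0],1],
  [[-0.001,0,0.009],[0,0,0],1],
  [[-0.001,0,0.009],[0,0,0],1],
])

```text
time_s: 5.15
tcp_pos: [0.5428, 0.146, 0.1287]
eef_rot: [-180.0, 0.1, -156.6]
contact_force: [-8.8, 0.0, 20.6]
gripper_width: 0.0004
```

```bash
python3 - <<'E'
from h import *
avg()
E
```

```text
5.5 avg [0.5428 0.146  0.1287] [0. 0. 0.] F [-8.6002 -1.1578 20.7163]
```

```bash
python3 - <<'E'
from h import *
cv2.imwrite("pics/scene3.png",cv2.resize(r.capture("scene")["color"][140:230,230:330,::-1],None,fx=7,fy=6,interpolation=cv2.INTER_CUBIC))
print(r.get_state()["moment"])
E
```

```text
[-0.264   3.2738  0.0046]
```

View pics/scene3.png

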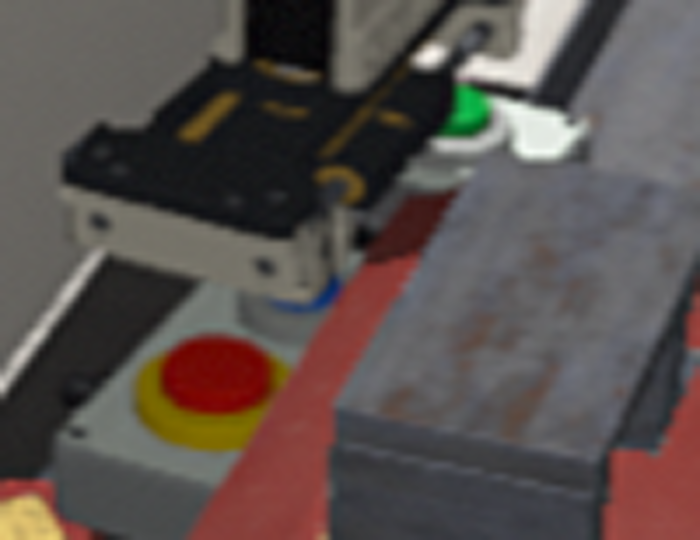

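Emit:
step_arm([
  [[0,0,-0.002],[0,0,0],1],
  [[0,0,-0.002],[0,0,0],1],
])

```text
time_s: 5.9
tcp_pos: [0.5427, 0.146, 0.1292]
eef_rot: [-180.0, 0.0, -156.7]
contact_force: [-1.6, -0.5, 3.9]
gripper_width: 0.0006
```

```bash
python3 - <<'E'
from h import *
avg(8)
E
```

```text
6.35 avg [0.5427 0.146  0.129 ] [0. 0. 0.] F [-3.0071 -0.2725  7.9517]
```

Emit:
step_arm([
  [[0,0,-0.002],[0,0,0],1],
  [[0,0,-0.002],[0,0,0],1],
])

```text
time_s: 6.6
tcp_pos: [0.5427, 0.146, 0.1307]
eef_rot: [-180.0, 0.0, -156.7]
contact_force: [-0.4, -0.7, 3.3]
gripper_width: 0.0005
```

```bash
python3 - <<'E'
from h import *
avg(8)
E
```

```text
7.05 avg [0.5426 0.146  0.1305] [0. 0. 0.] F [-1.1577 -0.9233  3.7486]
```

Emit:
step_arm([
  [[0,0,-0.015],[0,0,0],1],
  [[0,0,-0.035],[0,0,0],1],
  [[0,0,-0.035],[0,0,0],1],
])

```text
time_s: 7.4
tcp_pos: [0.5438, 0.1467, 0.1676]
eef_rot: [180.0, 0.2, -156.7]
contact_force: [1.1, 0.0, -0.2]
gripper_width: 0.0005
```

```bash
python3 - <<'E'
from h import *
s=r.get_state();print(s["moment"])
plan((.5843,.0935,.16),(.5843,.0935,.127))
cv2.imwrite("pics/scene4.png",cv2.resize(r.capture("scene")["color"][140:230,230:330,::-1],None,fx=7,fy=6,interpolation=cv2.INTER_CUBIC))
E
```

```text
[ 0.0209 -0.0238  0.0352]
now 7.5 [0.5424 0.1462 0.1653] [ 179.9689    0.0167 -156.7069] F [-0.1362 -0.7963  0.3133] w 0.0005230957711811457
turn [ 0.0005  0.0003 -0.0001]
(0.5843, 0.0935, 0.16) [-0.0176 -0.0649  0.0053]
(0.5843, 0.0935, 0.127) [-0.0176 -0.0649  0.0383]
```

View pics/scene4.png

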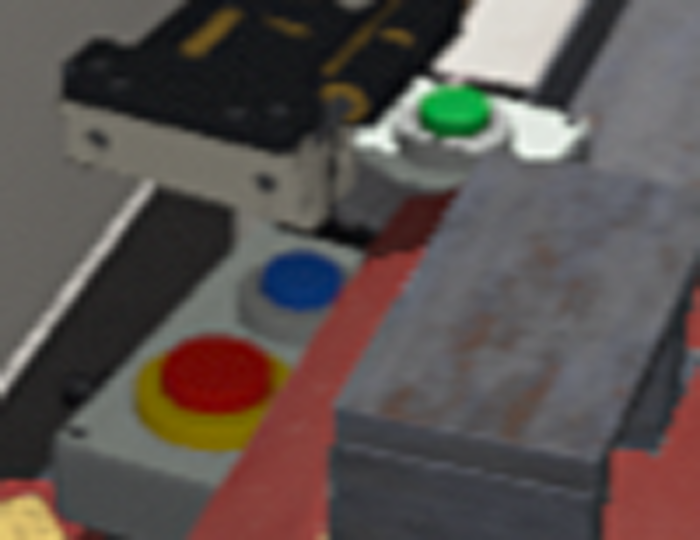

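Emit:
step_arm([
  [[-0.009,-0.032,0],[0,0,0],1],
  [[-0.0176,-0.065,0],[0,0,0],1],
  [[-0.0176,-0.065,0],[0,0,0],1],
  [[-0.0176,-0.065,0.012],[0,0,0],1],
  [[-0.0176,-0.065,0.02],[0,0,0],1],
  [[-0.0176,-0.065,0.02],[0,0,0],1],
  [[-0.0176,-0.065,0.02],[0,0,0],1],
])

```text
time_s: 8.25
tcp_pos: [0.5839, 0.0937, 0.145]
eef_rot: [-180.0, -0.1, -156.6]
contact_force: [0.3, 0.9, -0.3]
gripper_width: 0.0005
```

```bash
python3 - <<'E'
from h import *
avg(4)
plan((.5843,.0935,.127))
E
```

```text
8.5 avg [0.5845 0.0937 0.1459] [0.     0.0001 0.0001] F [0.0521 0.1562 0.1046]
now 8.55 [0.5846 0.0935 0.146 ] [ 179.9969    0.0438 -156.6754] F [-0.4423  0.7734 -0.5123] w 0.0007084461270995666
turn [0.0001 0.0008 0.0004]
(0.5843, 0.0935, 0.127) [0.0003 0.0001 0.019 ]
```

Now I'll press down gradually to about z 0.128.

Emit:
step_arm([
  [[0,0,0.005],[0,0,0],1],
  [[0,0,0.01],[0,0,0],1],
  [[0,0,0.014],[0,0,0],1],
  [[0,0,0.0175],[0,0,0],1],
  [[0,0,0.0175],[0,0,0],1],
])

```text
time_s: 9.05
tcp_pos: [0.5843, 0.0932, 0.1275]
eef_rot: [-180.0, -0.0, -156.7]
contact_force: [1.0, 0.1, 0.2]
gripper_width: 0.0003
```

```bash
python3 - <<'E'
from h import *
avg(4)
E
```

```text
9.3 avg [0.5838 0.093  0.1276] [0. 0. 0.] F [ 0.4852 -0.1709  0.1244]
```

Emit:
step_arm([
  [[0,0,0.001],[0,0,0],1],
  [[0,0,0.002],[0,0,0],1],
  [[0,0,0.002],[0,0,0],1],
])

```text
time_s: 9.65
tcp_pos: [0.5841, 0.0931, 0.1269]
eef_rot: [-180.0, -0.0, -156.7]
contact_force: [-3.3, -0.2, 8.5]
gripper_width: 0.0005
```

```bash
python3 - <<'E'
from h import *
avg(4);c=r.capture("scene")["color"]
cv2.imwrite("pics/scene5.png",cv2.resize(c[130:220,230:330,::-1],None,fx=7,fy=6,interpolation=cv2.INTER_CUBIC))
E
```

```text
9.9 avg [0.5841 0.0931 0.1269] [0. 0. 0.] F [-3.832   0.0029  7.9489]
```

View pics/scene5.png

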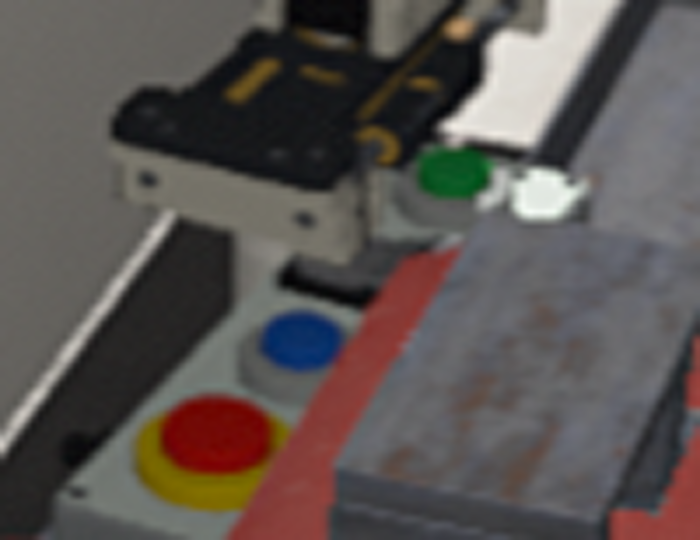

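Emit:
step_arm([
  [[0,0,0.001],[0,0,0],1],
  [[0,0,0.001],[0,0,0],1],
  [[0,0,-0.015],[0,0,0],1],
  [[0,0,-0.04],[0,0,0],1],
  [[0,0,-0.07],[0,0,0],1],
  [[0,0,-0.07],[0,0,0],1],
])

```text
time_s: 10.6
tcp_pos: [0.5866, 0.0938, 0.2004]
eef_rot: [-180.0, 0.4, -156.7]
contact_force: [0.1, 0.6, -0.3]
gripper_width: 0.0001
```

```bash
python3 - <<'E'
from h import *
c=r.capture("scene")["color"]
cv2.imwrite("pics/scene6.png",cv2.resize(c[130:220,230:330,::-1],None,fx=7,fy=6,interpolation=cv2.INTER_CUBIC))
plan((.5935,.0279,.16))
E
```

```text
now 10.75 [0.584  0.0932 0.1956] [ 179.9769   -0.0234 -156.7035] F [ 0.0866  0.4061 -0.6944] w 0.0006038751288706637
turn [ 0.0004 -0.0004 -0.0001]
(0.5935, 0.0279, 0.16) [ 0.0171 -0.0638  0.0356]
```

View pics/scene6.png

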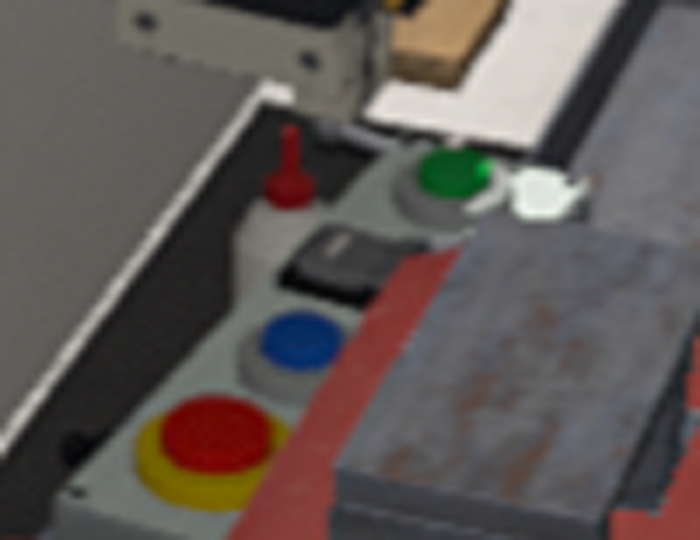

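The far rocker half, with its white bar at (335,245), now lies level. The blue cap is up and the oil bottle hasn't moved. On to green.

Emit:
step_arm([
  [[0.008,-0.032,0],[0,0,0],1],
  [[0.017,-0.064,0],[0,0,0],1],
  [[0.017,-0.064,0.015],[0,0,0],1],
  [[0.017,-0.064,0.035],[0,0,0],1],
  [[0.017,-0.064,0.05],[0,0,0],1],
  [[0.017,-0.064,0.055],[0,0,0],1],
  [[0.017,-0.064,0.055],[0,0,0],1],
  [[0.017,-0.064,0.055],[0,0,0],1],
])

```text
time_s: 11.55
tcp_pos: [0.5944, 0.0279, 0.1413]
eef_rot: [-180.0, -0.0, -156.7]
contact_force: [1.1, 0.2, 0.3]
gripper_width: 0.0007
```

```bash
python3 - <<'E'
from h import *
avg(4)
plan((.5935,.0279,.128))
E
```

```text
11.8 avg [0.5945 0.028  0.1418] [0.0001 0.     0.0001] F [ 0.0814 -0.0984  0.0452]
now 11.85 [0.5944 0.0279 0.1416] [-179.9962    0.0546 -156.6848] F [-0.2864 -0.217   0.0419] w 0.0003796217634856403
turn [-0.0001  0.001   0.0003]
(0.5935, 0.0279, 0.128) [0.0008 0.0003 0.0136]
```

Emit:
step_arm([
  [[0.001,0,0.006],[0,0,0],1],
  [[0.001,0,0.01],[0,0,0],1],
  [[0.001,0,0.0125],[0,0,0],1],
  [[0.001,0,0.014],[0,0,0],1],
  [[0.001,0,0.014],[0,0,0],1],
  [[0.001,0,0.014],[0,0,0],1],
])

```text
time_s: 12.45
tcp_pos: [0.5937, 0.0275, 0.1289]
eef_rot: [-180.0, 0.1, -156.6]
contact_force: [-4.6, 1.8, 15.6]
gripper_width: 0.0003
```

```bash
python3 - <<'E'
from h import *
avg(4)
for n in("scene","top"):
    c=r.capture(n)["color"][:,:,::-1]
    a=c[120:255,210:330] if n=="scene" else c[100:260,130:370]
    f=4.4 if n=="scene" else 3.3
    cv2.imwrite(f"pics/{n}7.png",cv2.resize(a,None,fx=f,fy=f,interpolation=cv2.INTER_CUBIC))
E
```

```text
12.7 avg [0.5937 0.0275 0.1289] [0. 0. 0.] F [-4.9777  1.513  14.6926]
```

View pics/scene7.png

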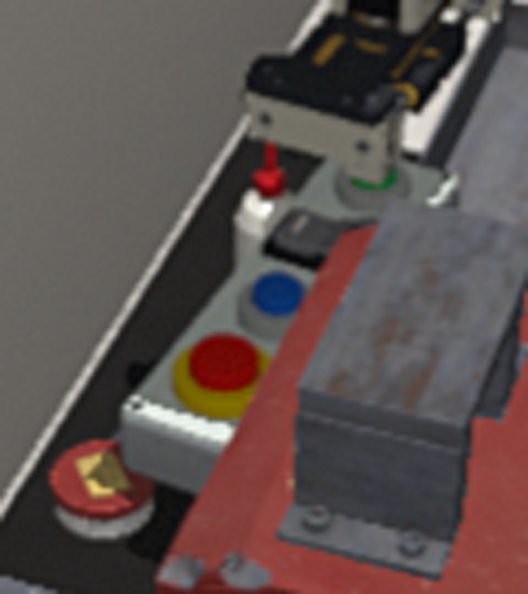

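View pics/top7.png

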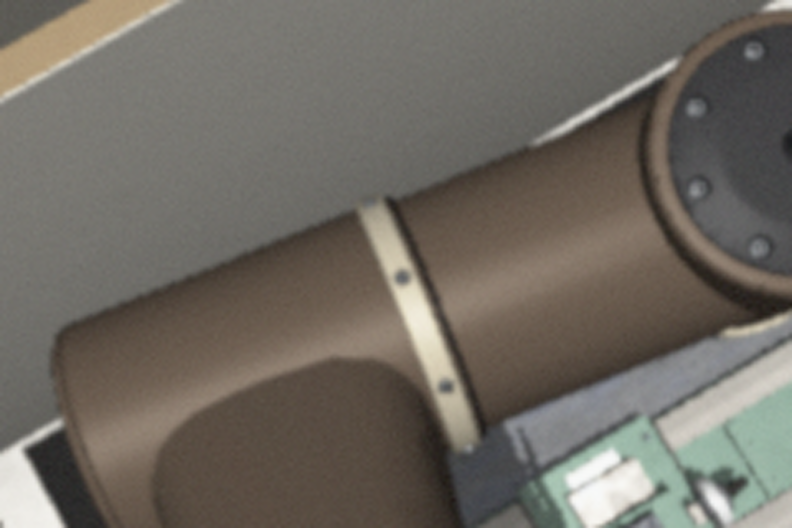

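Green's stop height is 0.1289, against 0.1287 for blue. The force is 14.7 N, above the 6 N that fully in takes. The picture shows the rocker on and the blue cap up, so I'm handing in.

```bash
python3 - <<'E'
from h import *
s=r.get_state();print(s["tcp_pos"],s["contact_force"])
r.close_job()
E
```

```text
[0.5936 0.0275 0.1289] [-4.4901  0.887  15.3162]
the job is handed in; nothing more can be done
```

I pressed the blue reset button fully in and let it come back up, pushed the rocker's far half over to on, then pressed the green jog button. I handed the job in at about 13 s with the closed fingertips still holding green down. No verdict came back.

**Last checks:**
- **Green:** held at TCP z = 0.1289 m with about 15 N. That is the same stop height as blue's fully-in position (0.1287 m), and more than the 6 N that fully in takes.
- **Rocker:** it stopped at z = 0.127 m, the expected level-on height, and the far half looks level in the picture.
- **Blue and red:** both look up and untouched in the scene picture.
- **Loose things:** oil and tin look unmoved. I did not check the tape and key at the end: the arm blocked the top view. The arm never went near them.

**Disagreement:** triangulating the caps from the two pictures put the blue top near z = 0.130 m, but contact showed it at about 0.135 m. The 20 N reading came earlier than I expected because of this, so I backed off in steps. The force fell from 8.0 N to 3.7 N over 1.5 mm, which fits the button's spring and confirmed it had been fully in. Some sideways friction, up to about 9 N, also showed during the presses.

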